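# Pop open the sample port of the bench meter

## Robot

A 6-joint arm with a two-finger parallel gripper is mounted at the origin on the work surface. World frame = base frame: x ahead of the robot, y to its left, z up, the work surface at z = 0. Lengths are in mm, angles in rad, forces in N, time in s.
With the tool pointing down it reaches from about 400 to 925 mm from the base axis. Payload 12.5 kg.
Tool frame: the origin (TCP) lies between the finger pads; the fingertips stand 14 mm ahead of it and the grasp point (between the pads) lies 5 mm behind it; x points along the fingers, y is the direction in which the jaws open and shut, and the axes are right-handed (so a half turn about x gives the same grasp; the last joint's range is limited). The gripper opens to 95 mm and grips with 3 to 60 N. Pads are 20 mm wide; open, the fingers measure 119 mm over their backs; the gripper's body (75 mm by 180 mm) begins 59 mm behind the grasp point.
Start: joints at [-1.329, 0.491, 1.559, -0, 1.092, -0.106], TCP at [213.042, -587.587, 228.661] pointing down, gripper open.
Joint ranges: [-3.1, 3.1], [-0.84, 2.19], [0.05, 2.79], [-1.13, 4.28], [0.06, 2.93], [-2.69, 2.69]. Speed limits (rad/s): [2.22, 2.22, 2.79, 3.14, 3.14, 3.14].

## Interface

Orientations are given as [roll, pitch, yaw] about the fixed x, y, z axes, in that order (R = Rz(yaw) Ry(pitch) Rx(roll)).
In Python, from cell import env, cams gives the robot as it stands.
- The arm moves only by the tool carry_out, never from a script. Its arguments are lists of equal length, an entry for each row: "grip": the closure, from -1 (fully open) to 1 (shut); "linear": the shift along the tool's x, y, z scaled (see below), a list of three; "turn": the turn about the tool's x scaled (see below). In form: {"grip": [grip, ...], "linear": [[tx, ty, tz], ...], "turn": [turn, ...]}. A call has 1 to 5 rows; each row shifts and turns the commanded pose from where the row before left it, along the tool's axes as they then stand; what a row does not reach is not made up. The controller multiplies each number of a shift by 0.5 m and each number of a turn by 180 degrees. A row lasts 1/10 s, in which the tool goes at most 50 mm and 8.59 degrees, less where a joint would pass 70% of its speed; a pose out of reach is approached as far as the arm can. A call with a number of a shift or a turn outside -1 to 1 is refused whole. A call with a gripper value outside its range is refused whole. The fingers move at their own pace and stop on an object; the grip force is fixed at half the most. Time passes only in rows, so rows that do not move let the fingers close. It gives the time, the measured TCP pose, the force and the opening at its end, in the units of the state.
- env.state(): the state, without advancing time (a new reading comes with each control period).
- cams.read_camera(name): name is "side" or "top"; returns the picture (384x512x3 uint8, blue, green, red); there is no depth.
- cams.camera_info(name): a dict with "fx", "fy", "cx", "cy" (pixels), "view" (4x4, takes a point from world to camera coordinates). Camera axes: x right, y down, z forward; pixel columns grow to the right and rows downward; lengths in mm; the calibration is good to about 2 mm. A picture is of the moment at which its call begins. camera_info takes no time and is no camera call.
- env.job_done(): hands the job in, once; it reports no verdict.
The state is a dict: "t": time; "joints": joint angles; "qvel": joint speeds; "tau": joint torques, N m; "eef_pos": TCP position; "tcp_rot": TCP orientation; "ft_force": force on the tool from outside, world axes, zero at the start; "moment": the same for the moment, N m; "opening": opening from 0.0 (shut) to 1.0 (fully open).
Only numpy, scipy, OpenCV 4.12 (cv2) and the standard library are available. Lean on these libraries where they do the work, as an engineer would, in place of code of your own. Each camera call takes 0.05 s, during which the arm holds its last target. There are 200 camera calls.

## Task

Press the wide hatch on top of the meter once, gently, at its ribbed free edge, with closed fingertips: let the push-push latch click, lift the finger away so that the hatch pops up, then stay clear and watch for two seconds or so that it stands open by itself. Do not grip the hatch, pry it or push it back down, leave the narrow hatch on the other instrument shut, and leave the vial, wash bottle, tray and green board where they are.

Things in the scene. Friction and masses are not known exactly. Their poses are not given: they have to be found in the camera images.
- meter: Fixed white plastic box, 190 mm deep (x), 190 wide (y), 85 tall; on its top a small black-framed green screen at its -y side and the WIDE dark grey hatch (80 mm along x, 76 across) at its +y side. Origin: centre of its underside; z up, its front (-x) faces roughly the robot, turned by up to 0.35 rad. Stands left or right of the supply.
- meter_hatch (a joint): Angle (rad) of the wide hatch; hinge along the meter's y at its far (+x) edge. 0 = shut, latched (0.01 with play); negative = pressed in, soft stop at -0.11 (press point 7 mm lower); 1.0 = popped up on its stop. Pressing takes about 2 N. Pressed beyond -0.07 (5 mm) and let go, a damped spring (1 N) swings it to 1.0 in a second and keeps it there; a shallower press leaves it shut. Pushed down again it latches.
- meter_press (a point): Press point: on top of the wide hatch, centred across it, in the middle of its three black ribs, 16 mm in from the free (-x) edge, 67 mm from the hinge, 102 mm above the table when shut. The leaf is 8 mm thick; its top stands 17 mm proud of the meter, so fingers overhanging it touch nothing. Turns with the hatch; when shut its x points to the hinge, z up.
- supply: The supply: fixed box of the same white plastic, 190 mm deep (x), 130 mm wide (y), 85 mm tall, with the NARROW hatch (80 x 36 mm, same dark grey, ribbed alike) in the middle of its top. Not to be operated. Origin: centre of its underside.
- supply_hatch (a joint): Angle (rad) of the narrow hatch: same latch and values as the wide one. It must stay shut.
- supply_press (a point): The same point on the narrow hatch, 102 mm above the table; not to be pressed.
- vial: Loose amber glass vial, 26 mm across, 44 mm tall, upright on the meter's top near its rear -y corner, about 100 mm to the -y side of the hatch's middle. Origin: centre of its underside.
- washbottle: Loose white plastic bottle with a red cap, 68 mm across, 170 mm tall, upright on the table at the far left (+y). Origin: centre of its underside.
- tray: Loose shallow white tray, 100 x 220 x 35 mm, on the table beyond the instruments. Origin: centre of its underside.
- coupon: Loose flat green board, 100 x 70 x 6 mm, on the table at the right (-y). Origin: centre of its underside.

How it is judged (in metres and radians):
On the way, in this order (a step that is already met when the one before it is completed fails the run):
1. the wide hatch is pressed in by the fingers (value of joint meter_hatch below -0.04 rad and contact force between the fingers and meter_hatch above 0.5 N), for 0.04 s.
2. the wide hatch has popped up and stands open, untouched, for 1.5 s (value of joint meter_hatch above 0.85 rad and contact force between anything else and meter_hatch below 0.2 N), for 1.5 s.
At the end, for the whole second after the job is handed in: The wide hatch stands open beyond 0.85 rad with nothing touching it, the narrow hatch is shut (within 0.03 rad), and vial, bottle, tray and board are within 20 mm of where they began (all of step 2 and value of joint supply_hatch between -0.03 and 0.03 rad and distance of each of vial, washbottle, tray, coupon from where it was at the start of the episode below 0.02 m).
It fails at once if the wide hatch pressed with more than 40 N (contact force between the fingers and meter_hatch above 40 N).
It fails at once if the popped hatch pushed shut again (second press) (value of joint meter_hatch between 0.025 and 0.1 rad and velocity of joint meter_hatch below -0.2 rad/s and contact force between any of the fingers, the arm and meter_hatch above 0.5 N).
It fails at once if the hatch gripped or pried up (more than 12 N on it while it is open) (value of joint meter_hatch above 0.12 rad and contact force between anything else and meter_hatch above 12 N).
It fails at once if the narrow hatch pressed or opened (value of joint supply_hatch below -0.03 rad or value of joint supply_hatch above 0.05 rad).
It fails at once if a bystander (vial, bottle, tray or board) lifted, knocked over or moved by more than 20 mm (distance of any of vial, washbottle, tray, coupon from where it was at the start of the episode above 0.02 m or angle between any of vial, washbottle, tray, coupon's own z axis and vertical above 0.35 rad).
It also fails if it takes over 32 s, if anything falls off the work surface, if the arm or the gripper's body presses on something with over 40 N, if the wrist force passes 120 N, or if a joint passes its speed limit or range.

## Working session

There is one attempt and no reset: what is moved stays moved. The work goes in short steps, Python scripts to look and compute and a tool call to move; the robot and the scene stay as the last step left them, time stands still between calls to the robot, and variables do not carry over. Pictures are saved under pics/ and viewed, about 8 in all and at most 12, crops included, and the job is handed in when it is done.

Besides the shell and the picture viewer there is one more tool, called after "Call:" as name(argument=value, ...) on one line, values as JSON. carry_out: Moves the arm, as the interface text tells. Shifts and turns lie within -1 to 1; 1 stands for 0.5 m of shift or 180 degrees of turn. Its arguments: {"type":"object","properties":{"grip":{"type":"array"},"linear":{"type":"array"},"turn":{"type":"array"}},"required":["grip","linear","turn"]}

```bash
ls; mkdir -p pics; python3 - <<'E'
from cell import env,cams
import cv2
for n in("top","side"):
    cv2.imwrite(f"pics/{n}0.png",cams.read_camera(n)); i=cams.camera_info(n); print(n,i["fx"],i["fy"],i["cx"],i["cy"]); print(i["view"])
print(env.state())
E
```

```text
pics
top 453.46388521837 453.46388521837 248.75063147987598 188.80240181607587
[[ 4.19017738e-03 -9.99954614e-01 -8.55645632e-03 -1.26849322e+01]
 [-9.87579178e-01 -2.79406259e-03 -1.57097296e-01  6.35519365e+02]
 [ 1.57066259e-01  9.10844363e-03 -9.87546063e-01  1.40880262e+03]
 [ 0.00000000e+00  0.00000000e+00  0.00000000e+00  1.00000000e+00]]
side 362.14501417507194 362.14501417507194 261.9508985850851 202.31939259247758
[[-9.65718423e-01 -2.59485824e-01  7.41849616e-03  5.95445991e+02]
 [-1.60560664e-01  5.74608923e-01 -8.02524055e-01  1.87803495e+02]
 [ 2.03980882e-01 -7.76203383e-01 -5.96573640e-01  1.27990709e+03]
 [ 0.00000000e+00  0.00000000e+00  0.00000000e+00  1.00000000e+00]]
{'t': 0.1, 'joints': array([-1.32861258e+00,  4.91479587e-01,  1.55938512e+00, -4.04435434e-05,
        1.09169108e+00, -1.05598825e-01]), 'qvel': array([ 0.00120571, -0.00160192, -0.00221002,  0.00163618, -0.0003581 ,
        0.00146028]), 'tau': array([ 2.29081583e-03, -6.13622046e+01, -2.58605576e+01,  6.93572522e-02,
        4.70319309e-02, -1.33104697e-05]), 'eef_pos': array([ 212.97414315, -587.38301324,  228.13357895]), 'tcp_rot': array([-1.63916707,  1.56983253,  1.85022682]), 'ft_force': array([-0.69514217, -0.49553557, -0.34460175]), 'moment': array([ 0.03336677, -0.00986061, -0.05205907]), 'opening': 0.9980067212277163}
```

View pics/top0.png

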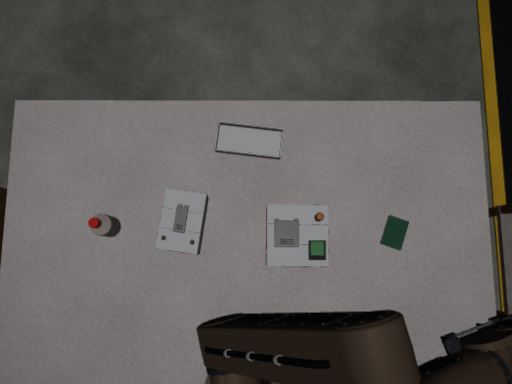

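View pics/side0.png

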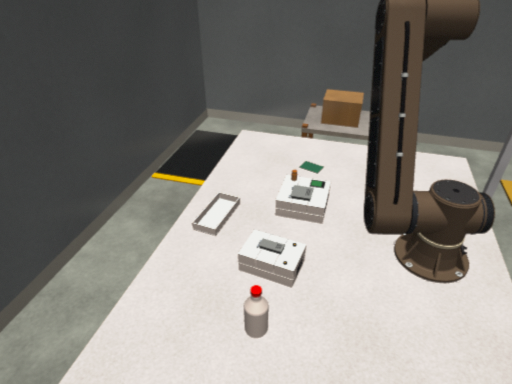

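Top view: the meter spans about (266–329, 205–268), with the wide hatch at about (287,233), its ribs at (287,241) on the robot side, and the vial at (320,217). The supply is at (182,222). In the side view the hatch is at about (301,192). Next I'll look at enlarged crops and measure with masks.

```bash
cat > h.py <<'E'
import numpy as np,cv2
from cell import env,cams
def ray(n,uv):
    i=cams.camera_info(n);V=np.array(i["view"]);R,t=V[:3,:3],V[:3,3]
    d=R.T@np.array([(uv[0]-i["cx"])/i["fx"],(uv[1]-i["cy"])/i["fy"],1]);return -R.T@t,d/np.linalg.norm(d)
def plane(n,uv,z):
    o,d=ray(n,uv);return o+d*(z-o[2])/d[2]
def tri(a,b):
    (o,d),(p,e)=ray("top",a),ray("side",b)
    s=np.linalg.lstsq(np.c_[d,-e],p-o,rcond=None)[0];x,y=o+d*s[0],p+e*s[1]
    return (x+y)/2,np.linalg.norm(x-y)
E
python3 - <<'E'
from h import *
t=cv2.imread("pics/top0.png");s=cv2.imread("pics/side0.png")
B={"top":(t,270,214,304,252),"side":(s,282,180,318,204)}
for n,(im,x0,y0,x1,y1) in B.items():
    g=cv2.cvtColor(im,6)[y0:y1,x0:x1]
    th,m=cv2.threshold(g,0,255,cv2.THRESH_BINARY_INV|cv2.THRESH_OTSU)
    k=max(cv2.findContours(m,0,2)[0],key=cv2.contourArea)
    r=cv2.minAreaRect(k);print(n,th,"area",cv2.contourArea(k),"rect",np.array(r[0])+[x0,y0],r[1:]);print((cv2.boxPoints(r)+[x0,y0]).round(1).tolist())
    M=cv2.moments(k);print("centroid",M["m10"]/M["m00"]+x0,M["m01"]/M["m00"]+y0)
    if n=="top":
        for p in cv2.boxPoints(r)+[x0,y0]: print(plane("top",p,102).round(1))
a=cv2.resize(t[200:272,262:334],None,fx=7,fy=7,interpolation=2)[:,:]
b=cv2.resize(s[170:220,272:335],None,fx=8,fy=8,interpolation=2)
cv2.imwrite("pics/c1.png",cv2.resize(a,(400,400)));cv2.imwrite("pics/c.png",np.hstack([cv2.resize(a,(400,400)),b[:400,:400]]))
E
```

```text
top 116.0 area 640.0 rect [285. 232.] ((28.0, 30.0), 90.0)
[[270.0, 218.0], [300.0, 218.0], [300.0, 246.0], [270.0, 246.0]]
centroid 285.98203125 232.6671875
[536.8 -76.5 102. ]
[ 537.1 -168.5  102. ]
[ 451.8 -167.4  102. ]
[451.5 -76.3 102. ]
side 181.0 area 293.0 rect [303.51351357 188.91891861] ((25.975040435791016, 22.029464721679688), 9.462322235107422)
[[288.9, 197.6], [292.5, 175.9], [318.1, 180.2], [314.5, 201.9]]
centroid 303.1535836177474 191.38907849829351
```

View pics/c.png

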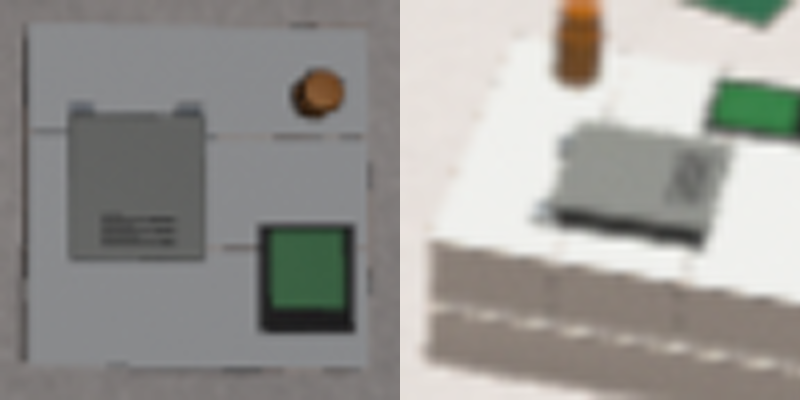

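The crops show the hatch in top view with corners about (274,220)–(299,247) and ribs at about (286.6,241.2). In the side view the ribs are at about (307.8,191.8). The meter is turned very little. I'll refine this with masks (ribs by local darkness, hatch by a grey band) and triangulate.

```bash
python3 - <<'E'
from h import *
t=cv2.imread("pics/top0.png");s=cv2.imread("pics/side0.png")
def rib(im,x0,y0,x1,y1):
    g=cv2.cvtColor(im,6)[y0:y1,x0:x1].astype(float); ref=np.percentile(g,70); w=np.clip(ref-g-6,0,None)
    print(ref,g.min()); Y,X=np.mgrid[y0:y1,x0:x1]; return np.array([(w*X).sum(),(w*Y).sum()])/w.sum()
a=rib(t,278,237,296,245); b=rib(s,304,188,312,197); print(a,b)
p,gap=tri(a,b);print("rib tri",p.round(1),gap.round(1),"plane top",plane("top",a,102).round(1),"side",plane("side",b,102).round(1))
# hatch, top view: grey band, subpixel edges via upscaling
k=8;g=cv2.resize(cv2.cvtColor(t,6)[208:258,268:308],None,fx=k,fy=k,interpolation=cv2.INTER_CUBIC)
print("hatch",g[25*k,19*k],"white",g[25*k,34*k])
thr=(float(g[20*k,19*k])+float(g[25*k,34*k]))/2
m=cv2.morphologyEx((g<thr).astype(np.uint8),cv2.MORPH_OPEN,np.ones((70,70)))
m[:, :4*k]=0
c=max(cv2.findContours(m,0,2)[0],key=cv2.contourArea);r=cv2.minAreaRect(c)
P=[plane("top",(np.array(q)+.5)/k-.5+[268,208],102) for q in cv2.boxPoints(r)]
print(np.round(P,1), [np.linalg.norm(P[i]-P[i-1]).round(1) for i in range(4)],"centre",np.mean(P,0).round(1))
# meter outline (top face) for yaw
hsv=cv2.cvtColor(t,40);print("meter",hsv[212,275],"table",hsv[290,275])
ga=cv2.cvtColor(t,6)
for v in (212,255,262): print(v,ga[v,258:340:1].tolist())
st=env.state();from scipy.spatial.transform import Rotation as R
M=R.from_euler("xyz",st["tcp_rot"]).as_matrix();print(M.round(4))
E
```

```text
98.0 68.0
145.0 102.0
[285.99799599 241.02104208] [307.79106628 191.75936599]
rib tri [ 466.4 -125.   102.6] 0.6 plane top [ 466.7 -125.   102. ] side [ 466.1 -125.8  102. ]
hatch 99 white 138
[[ 531.2  -88.2  102. ]
 [ 531.5 -164.4  102. ]
 [ 449.  -163.3  102. ]
 [ 448.7  -87.8  102. ]] [np.float64(82.6), np.float64(76.2), np.float64(82.5), np.float64(75.5)] centre [ 490.1 -125.9  102. ]
meter [110   5 141] table [ 10  12 123]
212 [125, 124, 122, 123, 124, 124, 122, 121, 76, 124, 139, 138, 139, 138, 139, 139, 139, 139, 138, 139, 139, 138, 139, 139, 139, 138, 139, 139, 139, 139, 139, 139, 138, 138, 139, 139, 138, 138, 138, 139, 139, 139, 138, 138, 139, 139, 139, 138, 138, 138, 138, 139, 138, 138, 139, 138, 138, 138, 138, 112, 104, 102, 106, 119, 135, 138, 139, 138, 139, 138, 127, 124, 126, 126, 127, 125, 125, 125, 126, 127, 123, 125]
255 [125, 122, 123, 125, 125, 123, 118, 105, 87, 127, 138, 138, 138, 138, 138, 138, 138, 138, 138, 138, 138, 138, 138, 138, 138, 138, 138, 138, 138, 138, 138, 138, 138, 139, 138, 138, 138, 138, 138, 138, 138, 138, 138, 138, 138, 138, 138, 138, 138, 138, 92, 43, 34, 50, 53, 54, 53, 53, 52, 53, 53, 52, 56, 57, 57, 53, 36, 70, 126, 138, 128, 121, 120, 120, 121, 120, 120, 120, 122, 124, 123, 122]
262 [123, 124, 126, 126, 125, 123, 122, 104, 90, 127, 138, 138, 138, 138, 138, 138, 138, 138, 138, 137, 138, 138, 138, 138, 138, 138, 138, 138, 138, 138, 138, 137, 138, 138, 137, 138, 138, 138, 138, 138, 138, 138, 138, 138, 138, 138, 137, 137, 138, 138, 138, 137, 138, 138, 138, 138, 137, 138, 138, 138, 137, 138, 138, 138, 137, 137, 137, 138, 137, 138, 130, 124, 121, 120, 120, 123, 126, 127, 121, 119, 119, 122]
[[-3.000e-04  3.408e-01 -9.401e-01]
 [ 9.000e-04 -9.401e-01 -3.408e-01]
 [-1.000e+00 -1.000e-03 -1.000e-04]]
```

Both views agree: press point at about (466, -125, 102), with a triangulated height of 102.6 and a ray gap of 0.6. The hatch measures about 82 x 76 mm, which fits the wide one, and is turned almost nothing. From the TCP the way to go is (253, 462) mm, which is tool y -348 and tool z -396, or -0.696 and -0.791 scaled. I'll move at the current height and close the fingers on the way.

Call:
carry_out(grip=[1,1,1,1,1], linear=[[0,-0.03,-0.035],[0,-0.06,-0.07],[0,-0.06,-0.07],[0,-0.06,-0.07],[0,-0.06,-0.07]], turn=[0,0,0,0,0])

```text
t: 0.6
eef_pos: [315.6, -405.3, 228.4]
tcp_rot: [-1.471, 1.571, 2.017]
ft_force: [0.2, -0.6, -0.4]
opening: 0.634
```

Call:
carry_out(grip=[1,1,1,1,1], linear=[[0,-0.06,-0.07],[0,-0.06,-0.07],[0,-0.06,-0.07],[0,-0.06,-0.07],[0,-0.06,-0.07]], turn=[0,0,0,0,0])

```text
t: 1.1
eef_pos: [429.0, -204.5, 228.6]
tcp_rot: [-0.005, 1.571, -2.799]
ft_force: [1.1, -0.2, -0.5]
opening: 0.218
```

Call:
carry_out(grip=[1,1,1,1,1], linear=[[0,-0.06,-0.07],[0,-0.036,-0.036],[0,0,0],[0,0,0],[0,0,0]], turn=[0,0,0,0,0])

```text
t: 1.6
eef_pos: [461.7, -143.8, 228.5]
tcp_rot: [0.164, 1.571, -2.63]
ft_force: [0.3, -0.7, -0.1]
opening: 0.004
```

Call:
carry_out(grip=[1,1,1,1,1], linear=[[0,-0.032,-0.021],[0.06,0,0],[0.06,0,0],[0.06,0,0],[0,0,0]], turn=[0,0,0,0,0])

```text
t: 2.1
eef_pos: [464.7, -125.0, 136.0]
tcp_rot: [-0.723, 1.565, 2.765]
ft_force: [0.0, 0.1, -0.3]
opening: 0.004
```

```bash
python3 - <<'E'
from h import *
s=cams.read_camera("side");t=cams.read_camera("top")
print(env.state()["eef_pos"],env.state()["ft_force"])
r=lambda im:cv2.resize(im,(400,400),interpolation=2)
cv2.imwrite("pics/d.png",np.hstack([r(t[180:280,240:340]),r(s[150:220,270:340])]))
E
```

```text
[ 466.29390658 -125.34294193  139.00907612] [ 0.4252279  -0.56355232  0.72593109]
```

View pics/d.png

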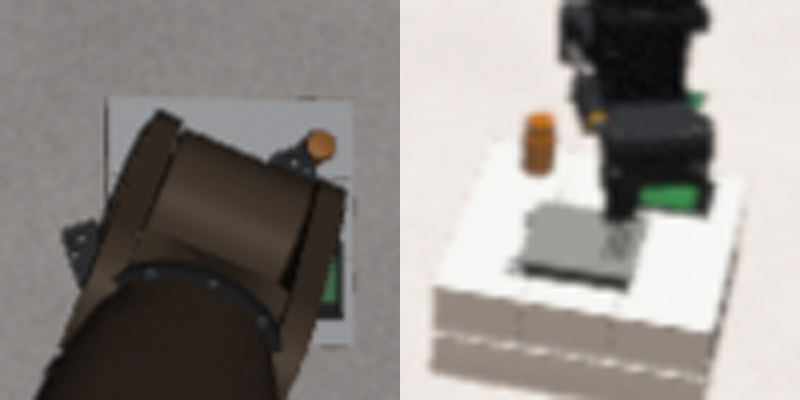

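The fingertips are shut at (466.3, -125.3), about 23 mm above the ribs. In the side view the tip is at about (308.5,187.6), just above the ribs at (307.8,191.8), as expected. The body is well above the vial. I'll lower to just above contact, then press slowly.

Call:
carry_out(grip=[1,1,1,1,1], linear=[[0.02,0,0],[0.016,0,0],[0.004,0,0],[0.002,0,0],[0,0,0]], turn=[0,0,0,0,0])

```text
t: 2.7
eef_pos: [466.4, -124.5, 117.7]
tcp_rot: [1.897, 1.571, -0.897]
ft_force: [-0.2, 0.8, 0.5]
opening: 0.003
```

Call:
carry_out(grip=[1,1,1,1,1], linear=[[0.003,0,0],[0.003,0,0],[0.003,0,0],[0.003,0,0],[0,0,0]], turn=[0,0,0,0,0])

```text
t: 3.2
eef_pos: [466.3, -124.5, 111.5]
tcp_rot: [-0.413, 1.571, 3.076]
ft_force: [-0.9, 0.8, 2.2]
opening: 0.006
```

Call:
carry_out(grip=[1,1,1], linear=[[0.002,0,0],[0.001,0,0],[0,0,0]], turn=[0,0,0])

```text
t: 3.5
eef_pos: [466.3, -124.5, 110.3]
tcp_rot: [0.119, 1.571, -2.674]
ft_force: [-3.2, 1.2, 5.7]
opening: 0.005
```

The force rose from 2 to nearly 6 N at about 6 mm depth, so the hatch is at its soft stop. I'll lift straight up and quickly.

Call:
carry_out(grip=[1,1,1,1,1], linear=[[-0.09,0,0],[-0.09,0,0],[-0.09,0,0],[-0.08,0,0],[-0.05,0,0]], turn=[0,0,0,0,0])

```text
t: 4.0
eef_pos: [466.9, -124.6, 313.2]
tcp_rot: [2.408, 1.567, -0.386]
ft_force: [0.3, -0.5, -0.1]
opening: 0.001
```

Call:
carry_out(grip=[1,1,1,1,1], linear=[[0,0.06,0.06],[0,0.06,0.06],[0,0.06,0.06],[0,0.06,0.06],[0,0.06,0.06]], turn=[0,0,0,0,0])

```text
t: 4.5
eef_pos: [375.7, -318.1, 310.2]
tcp_rot: [2.07, 1.57, -0.724]
ft_force: [2.1, -0.1, 0.6]
opening: 0.008
```

Call:
carry_out(grip=[1,1,1,1,1], linear=[[0,0.05,0.05],[0,0,0],[0,0,0],[0,0,0],[0,0,0]], turn=[0,0,0,0,0])

```text
t: 5.0
eef_pos: [362.0, -347.8, 310.2]
tcp_rot: [2.064, 1.57, -0.729]
ft_force: [0.4, -0.1, 0.1]
opening: 0.006
```

```bash
python3 - <<'E'
from h import *
s=cams.read_camera("side");t=cams.read_camera("top")
cv2.imwrite("pics/s1.png",s);cv2.imwrite("pics/t1.png",t)
r=lambda im:cv2.resize(im,(400,400),interpolation=2)
cv2.imwrite("pics/e.png",np.hstack([r(t[180:280,240:340]),r(s[150:220,270:340])]))
E
```

```text
(no output)
```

View pics/e.png

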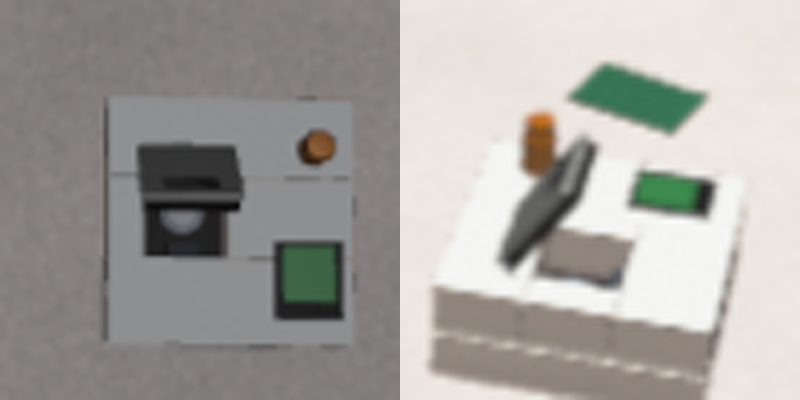

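The hatch stands open in both views: its free edge is at about row 205 in the top crop, and it leans up at about (550,200) in the side crop. The vial hasn't moved. Now I'll stay clear for two and a half seconds, then look again.

Call:
carry_out(grip=[1,1,1,1,1], linear=[[0,0,0],[0,0,0],[0,0,0],[0,0,0],[0,0,0]], turn=[0,0,0,0,0])

```text
t: 5.6
eef_pos: [361.5, -348.7, 310.1]
tcp_rot: [1.224, 1.571, -1.569]
ft_force: [0.8, -0.4, -0.6]
opening: 0.006
```

Call:
carry_out(grip=[1,1,1,1,1], linear=[[0,0,0],[0,0,0],[0,0,0],[0,0,0],[0,0,0]], turn=[0,0,0,0,0])

```text
t: 6.1
eef_pos: [361.5, -348.7, 310.1]
tcp_rot: [1.659, 1.571, -1.134]
ft_force: [-0.9, 0.2, 1.1]
opening: 0.003
```

Call:
carry_out(grip=[1,1,1,1,1], linear=[[0,0,0],[0,0,0],[0,0,0],[0,0,0],[0,0,0]], turn=[0,0,0,0,0])

```text
t: 6.6
eef_pos: [361.5, -348.7, 310.1]
tcp_rot: [1.37, 1.571, -1.423]
ft_force: [0.3, -0.3, -0.7]
opening: 0.002
```

Call:
carry_out(grip=[1,1,1,1,1], linear=[[0,0,0],[0,0,0],[0,0,0],[0,0,0],[0,0,0]], turn=[0,0,0,0,0])

```text
t: 7.1
eef_pos: [361.5, -348.7, 310.2]
tcp_rot: [1.542, 1.571, -1.252]
ft_force: [1.0, -1.3, 0.7]
opening: 0.006
```

Call:
carry_out(grip=[1,1,1,1,1], linear=[[0,0,0],[0,0,0],[0,0,0],[0,0,0],[0,0,0]], turn=[0,0,0,0,0])

```text
t: 7.6
eef_pos: [361.5, -348.7, 310.1]
tcp_rot: [1.212, 1.571, -1.582]
ft_force: [0.3, -0.6, -0.7]
opening: 0.006
```

```bash
python3 - <<'E'
from h import *
s=cams.read_camera("side");t=cams.read_camera("top")
r=lambda im:cv2.resize(im,(400,400),interpolation=2)
cv2.imwrite("pics/f.png",np.hstack([r(t[180:280,240:340]),cv2.resize(s[120:350,200:343],(400,600))[:400]]))
t0,s0,s1=[cv2.imread(f"pics/{n}.png") for n in("top0","side0","s1")]
d=lambda a,b,x0,y0,x1,y1:cv2.absdiff(a,b)[y0:y1,x0:x1].mean().round(2)
B={"vial":(313,209,327,223),"supply":(155,186,210,256),"bottle":(85,210,120,240),"tray":(212,120,286,162),"board":(378,213,412,252),"hatch":(270,214,304,252)}
for k,b in B.items(): print(k,d(t,t0,*b))
print("hatch now vs 2.5 s ago, side",d(s,s1,280,165,320,205))
print(env.state()["t"])
E
```

```text
vial 3.99
supply 4.4
bottle 3.41
tray 4.37
board 7.2
hatch 31.22
hatch now vs 2.5 s ago, side 0.57
7.7
```

View pics/f.png

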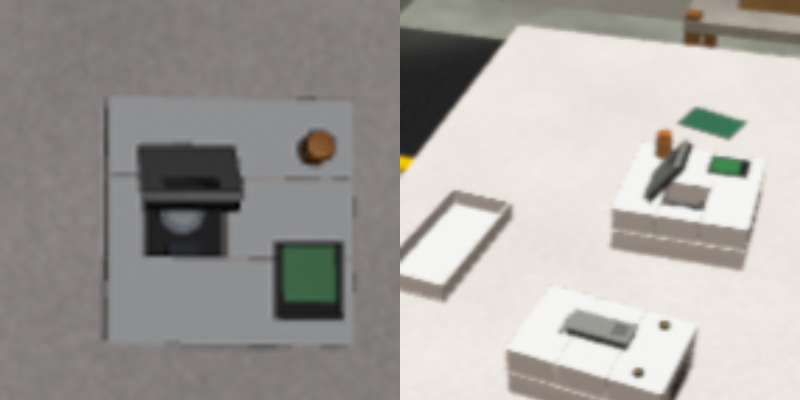

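The hatch is still open and hasn't changed in 2.6 s. The narrow hatch is shut, and the vial, tray and board are in place. The top-view differences are small overall; the board's is the largest. Nothing came near it, so I put that down to lighting or the arm's shadow. Handing in.

```bash
python3 -c "
from cell import env
print(env.job_done())"
```

```text
the job is handed in; nothing more can be done
None
```

I pressed the wide hatch once with closed fingertips at its ribs, at about (466, -125, 102) mm. I went about 6 mm deep and the wrist force reading reached about 6 N. Then I lifted straight up, moved well clear, and handed the job in at about 7.7 s; no verdict is reported.

**Hatch:** Both cameras showed it standing open about 1 s after I lifted away. A side-view comparison 2.6 s later showed no change. I judged the opening by eye and did not measure the angle.

**Narrow hatch and loose objects:** The narrow hatch looked shut. Comparing top-view pictures from before and after, the vial, bottle, tray and supply barely differed (3–4 grey levels). The board differed more (7 levels). I think that is the arm's shadow, since nothing came near it and it looked in place, but I did not measure its position. I checked the bottle only by this comparison and did not look at it again afterwards.

**Measurement agreement:** The press point measured 102.6 mm high against the stated 102. The hatch measured about 82 x 76 mm against 80 x 76. My first hatch mask was off (about 91 x 85 mm), so I replaced it before moving.

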